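Tighten the cam joint of a bench riser

TASK

The bench riser lies upside down on the soldering bench with its second leg offered up to the board but not yet drawn home. Take the orange T-handled key out of the tool stand, seat it fully in the cross-shaped socket of the cam beside that leg (red arrow) and turn the cam clockwise until the leg is drawn up close against the board and the joint is firmly tight, without overtightening it. Let go and leave the key standing in the cam, the leg still held tight, and the other things where they are.

Things in the scene. Friction and masses are not known exactly. Their poses are not given: they have to be found in the camera images.
- riser: The riser's grey top board, face down and held still: 290 x 180 x 34 mm. Origin on the bench straight below the cam's axis; x runs along the board towards the joint, z up. The end face that meets the loose leg is at x = +40 mm; the other end, with the first leg fitted (22 mm thick, 70 mm tall), at x = -250 mm.
- riser_joint (a point): Middle of the top edge of the board's joint face (34 mm above the bench); same axes as the board.
- leg: The loose second leg, a pale wood panel standing upright at the board's end: 22 mm thick (x), 180 mm wide (y), 70 mm tall, about 0.45 kg, origin at the centre of its underside. Two dowels and the headed stud stand out of its -x face into the board; the stud's head lies inside the open cam. How far the stud is screwed in differs by up to 3 mm each time.
- leg_joint (a point): Middle of the leg's face that meets the board, 34 mm above the bench, same axes as the leg. At the start it stands about 2 mm off riser_joint; it comes up to it when the joint is closed.
- cam: Steel cam lock by the loose leg, 39 mm across, flush in the board. Origin on its axis at bench height, z up, x towards the red arrow on its top (at the leg when open). It turns about z: clockwise from above it takes the stud's head, draws the leg up and clamps. It comes tight somewhere from 1.3 to 2.7 rad past arrow-at-the-leg, within a last 0.1 to 0.2 rad, and stays where it is left.
- cam_socket (a point): Centre of the mouth of the cam's cross-shaped socket, 34 mm above the bench; axes as the cam. Two crossed slots along x and y, 24 mm long, 6.4 mm wide, 12 mm deep (floor 22 mm above the bench). Torque at the key: about 0.1 N m turning freely (less when held still), 0.15 drawing the leg up, 0.2 to 0.4 held still means firmly tight; 0.5 and more is too much.
- key_grip (a point): Centre of the orange key's handle bar: 64 mm (x) by 16 mm (y) by 18 mm tall; z runs up the shank. At the foot two crossed blades along x and y, 22 mm over all, 5 mm thick, the last 4 mm tapering; the tip is 75 mm below this point. 0.11 kg. In the stand the bar's centre is 87 mm above the bench, seated in the cam 97 mm. Fits the cam in any quarter turn with 0.06 rad of play.
- key_tip (a point): Centre of the orange key's tip; same axes as the key.
- stand: Fixed wooden tool stand, 150 mm (x) by 48 mm (y), 46 mm tall, origin at the centre of its underside. Two square holes, 34 mm deep and 23 mm wide, at x = -40 and +40 mm hold the orange key and the blue spare key, bars along the stand's x; either key may be in either hole.
- spare_grip (a point): Centre of the handle bar (56 mm by 16 mm by 18 mm) of the smaller blue spare key, in the other hole of the stand. Leave it there.
- spool_center (a point): Centre of a small solder spool, 54 mm across, 40 mm tall, standing on the bench. Leave it.
- screwdriver_grip (a point): Middle of the handle of a blue screwdriver, 160 mm long, lying on the bench. Leave it.
- flask_center (a point): Centre of a dark steel drinking flask, 72 mm across, 190 mm tall, standing on the bench. Leave it.

How it is judged:
By the outcome, as a careful person would: the job done as asked, in the order asked, and still so for the second after the job is handed in, with the robot touching nothing.
It also fails if it takes over 64 s, if anything falls off the work surface, if the arm or the gripper's body presses on something with over 40 N, if the wrist force passes 120 N, or if a joint passes its speed limit or range.

ROBOT

A 6-joint arm with a two-finger parallel gripper is mounted at the origin on the work surface. World frame = base frame: x ahead of the robot, y to its left, z up, the work surface at z = 0. Lengths are in mm, angles in degrees, forces in N, time in s.
With the tool pointing down it reaches from about 225 to 725 mm from the base axis. Payload 3.1 kg.
Tool frame: the origin (TCP) lies at the very end of the fingers, on their centre line; the grasp point (between the pads) lies 19 mm behind it; z points along the fingers, y is the line along which they close (so a half turn about z gives the same grasp; the last joint's range is limited). The gripper opens to 85 mm and grips with 20 to 120 N. Pads are 22 mm wide; open, the fingers measure 114 mm over their backs; the gripper's body (76 mm by 85 mm) begins 54 mm behind the grasp point. The pads swing forward as they close: fully open they stand 13 mm farther back than shut.
Start: joints at [-73.957, 2.75, 5.684, 92.934, 0, 82.678], TCP at [208.195, -481.946, 210.712] pointing down, gripper open.
Joint ranges: [-166.93, 166.93], [-56.73, 111.36], [-69.38, 81.34], [-121.58, 131.49], [-85.45, 84.26], [-180, 180]. Speed limits (degrees/s): [159.86, 159.86, 180, 180, 180, 180].

INTERFACE

Orientations are given as [roll, pitch, yaw] about the fixed x, y, z axes, in that order (R = Rz(yaw) Ry(pitch) Rx(roll)).
In Python, from station import arm gives the robot as it stands. The module is installed in compiled form; this text tells all that it offers.
- The arm moves only by the shell command python3 -m pendant 'ROWS'. ROWS is JSON, a list of rows, each a list of 3 entries, a list of its own where there are three numbers: the finger opening in m, from 0 to 0.0854, then the shift along the tool's x, y, z in m, then the turn, a rotation vector about the tool's x, y, z in rad. In form: [[claw, [dx, dy, dz], [rx, ry, rz]], ...]. A call has exactly 8 rows; each row shifts and turns the commanded pose from where the row before left it, along the tool's axes as they then stand; what a row does not reach is not made up. A row lasts 1/8 s, in which the tool goes at most 62.5 mm and 10.7 degrees, less where a joint would pass 70% of its speed; a pose out of reach is approached as far as the arm can. A call is refused whole if a number of a shift passes 0.0625 or a number of a turn 0.188, either way. A call with a gripper value outside its range is refused whole. The fingers move at their own pace and stop on an object; the grip force is fixed at half the most. Time passes only in rows, so rows that do not move let the fingers close, or fill a call up. It gives the time, the measured TCP pose, the force, the opening and the grip force at its end, in the units of the state.
- arm.get_state(): the state, without advancing time (a new reading comes with each control period).
- arm.snapshot(name): name is "scene" or "top"; returns the picture (400x640x3 uint8, red, green, blue); there is no depth.
- arm.camera_info(name): a dict with "fx", "fy", "cx", "cy" (pixels), "rvec" (rotation vector, rad) and "tvec" (3), from world to camera coordinates, as OpenCV has them. Camera axes: x right, y down, z forward; pixel columns grow to the right and rows downward; lengths in mm; the calibration is good to about 2 mm. A picture is of the moment at which its call begins. camera_info takes no time and is no camera call.
- arm.close_job(): hands the job in; it is judged then, once.
The state is a dict: "time": time; "qpos": joint angles; "dq": joint speeds; "effort": joint torques, N m; "ee_pos": TCP position; "tcp_rot": TCP orientation; "contact_force": force on the tool from outside, world axes, zero at the start; "torque": the same for the moment, N m; "opening": finger opening in mm; "gripper_force": force on a finger pad.
Only numpy, scipy, OpenCV 4.12 (cv2) and the standard library are available. Lean on these libraries where they do the work, as an engineer would, in place of code of your own. Each camera call takes 0.05 s, during which the arm holds its last target. There are 200 camera calls.

## Working session

There is one attempt and no reset: what is moved stays moved. The work goes in short steps, Python scripts to look and compute and a shell command to move; the robot and the scene stay as the last step left them, time stands still between calls to the robot, and variables do not carry over. Pictures are saved under pics/ and viewed, at most 10 in all, crops included, and the job is handed in when it is done.

```bash
mkdir -p pics
python3 - <<'E'
from station import arm
import cv2
for n in("scene","top"):
    cv2.imwrite(f"pics/{n}0.png",arm.snapshot(n)[:,:,::-1]); print(n,arm.camera_info(n))
print(arm.get_state())
E
```

```text
scene {'fx': 515.3607516383222, 'fy': 515.3607516383222, 'cx': 322.7369235183344, 'cy': 201.18690873900815, 'rvec': array([ 2.44503707,  0.61905902, -0.22314594]), 'tvec': array([-496.20480017, -148.7108386 , 1462.98063043])}
top {'fx': 460.6566864070772, 'fy': 460.6566864070772, 'cx': 319.5206674391178, 'cy': 189.1257216345036, 'rvec': array([ 2.20511781, -2.1425431 ,  0.15433479]), 'tvec': array([ -10.05013418,  563.34552873, 1099.34067077])}
{'time': 0.1, 'qpos': array([-7.39579036e+01,  2.78896521e+00,  5.59995997e+00,  9.29334096e+01,
       -1.10374996e-03,  8.26777871e+01]), 'dq': array([ 0.01114653, -0.06628691,  0.25474182,  0.00988957, -0.02916234,
        0.02725409]), 'effort': array([ 3.96672607e-03, -3.39850938e+01,  3.20935786e+01,  1.58036489e-02,
       -7.90959098e-05,  7.99615776e-06]), 'ee_pos': array([ 208.01963557, -481.3776253 ,  209.6258821 ]), 'tcp_rot': array([-1.79878443e+02, -1.45069105e-02,  2.33642950e+01]), 'contact_force': array([-0.12654789, -0.04866845, -0.85059266]), 'torque': array([-0.01651215, -0.01951072, -0.01623139]), 'gripper_force': 0.0, 'opening': 85.78816141582342}
```

View pics/scene0.png

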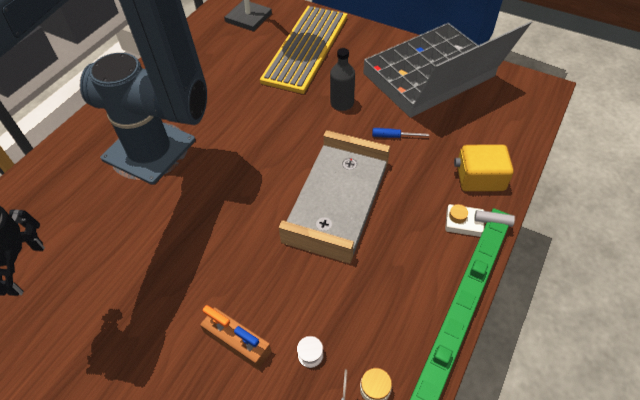

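View pics/top0.png

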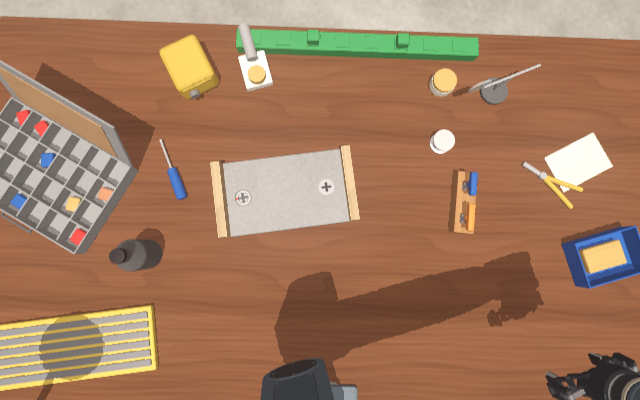

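The pictures show the board with its loose-leg cam at top (243,198), the stand at (466,200) with the orange key at (471,218) and the blue spare at (473,183). I'll measure them and zoom in.

```bash
cat > h.py <<'E'
import numpy as np, cv2
from station import arm
def cam(n):
    c=arm.camera_info(n); K=np.array([[c['fx'],0,c['cx']],[0,c['fy'],c['cy']],[0,0,1]])
    return K,cv2.Rodrigues(np.array(c['rvec']))[0],np.array(c['tvec'])
def ray(n,px,z):
    K,R,t=cam(n); d=R.T@np.linalg.inv(K)@np.array([px[0],px[1],1.]); o=-R.T@t
    return o+d*(z-o[2])/d[2]
def proj(n,p):
    K,R,t=cam(n); q=K@(R@np.array(p,float)+t); return q[:2]/q[2]
def hsv(im,h0,h1,s,v,box):
    m=cv2.inRange(cv2.cvtColor(im,cv2.COLOR_RGB2HSV),(h0,s,v),(h1,255,255)); k=np.zeros_like(m); x0,y0,x1,y1=box; k[y0:y1,x0:x1]=m[y0:y1,x0:x1]
    n,l,st,c=cv2.connectedComponentsWithStats(k)
    if n<2: return None
    return (l==1+np.argmax(st[1:,4])).astype(np.uint8)
def rect(m): return cv2.minAreaRect(cv2.findNonZero(m))
E
python3 - <<'E'
from h import *
T=cv2.imread("pics/top0.png")[:,:,::-1].copy(); S=cv2.imread("pics/scene0.png")[:,:,::-1].copy()
for n,im,b in(("top",T,(440,190,500,250)),("scene",S,(190,295,260,340))):
    m=hsv(im,8,16,200,200,b); r=rect(m); print(n,"orange",m.sum(),r,ray(n,r[0],92))
    bx=cv2.boxPoints(r); print([ray(n,p,96)[:2].round(1) for p in bx])
# red arrow
m=hsv(T,0,6,120,90,(225,180,262,215)); 
if m is not None: print("red",m.sum(),rect(m),ray("top",rect(m)[0],34))
for p in((243,198),(326,187)): print(ray("top",p,34))
a=cv2.resize(T[140:245,205:365],None,fx=5,fy=5,interpolation=cv2.INTER_CUBIC)
cv2.imwrite("pics/c1.png",a[:,:,::-1])
a=cv2.resize(np.hstack([T[160:245,440:500],S[295:380,195:275]]),None,fx=5,fy=5,interpolation=cv2.INTER_CUBIC)
cv2.imwrite("pics/c2.png",a[:,:,::-1])
E
```

```text
Traceback (most recent call last):
  File "h.py", line 16, in rect
    def rect(m): return cv2.minAreaRect(cv2.findNonZero(m))
                                        ~~~~~~~~~~~~~~~^^^
cv2.error: OpenCV(4.12.0) /io/opencv/modules/core/src/count_non_zero.dispatch.cpp:156: error: (-215:Assertion failed) src.channels() == 1 && src.dims == 2 in function 'findNonZero'
```

Run:
```python
from h import *
T=cv2.imread("pics/top0.png")[:,:,::-1].copy(); S=cv2.imread("pics/scene0.png")[:,:,::-1].copy()
HT=cv2.cvtColor(T,cv2.COLOR_RGB2HSV);HS=cv2.cvtColor(S,cv2.COLOR_RGB2HSV)
print(HT[214:222:3,471],HT[200,460],HS[314:318:2,214],HS[328,222])
print(HT[190:207:2,236:250:2].tolist())
a=cv2.resize(T[140:245,205:365],None,fx=5,fy=5,interpolation=cv2.INTER_CUBIC)
cv2.imwrite("pics/c1.png",a[:,:,::-1])
a=cv2.resize(np.hstack([T[160:245,440:500],S[295:380,195:275]]),None,fx=5,fy=5,interpolation=cv2.INTER_CUBIC)
cv2.imwrite("pics/c2.png",a[:,:,::-1])
```

```text
[[ 18 146 255]
 [ 18 146 255]
 [ 18 146 255]] [ 15 124 239] [[ 17 183 250]
 [ 17 182 250]] [ 9 52 84]
[[[16, 20, 213], [16, 22, 198], [13, 21, 193], [12, 18, 207], [11, 21, 194], [13, 21, 196], [14, 21, 204]], [[14, 22, 196], [10, 18, 215], [11, 15, 234], [11, 16, 229], [11, 18, 230], [11, 15, 240], [12, 18, 210]], [[11, 20, 202], [11, 15, 238], [11, 15, 237], [12, 24, 140], [12, 16, 238], [11, 20, 204], [12, 16, 235]], [[12, 17, 230], [10, 20, 188], [13, 16, 228], [12, 26, 128], [9, 21, 169], [13, 24, 150], [12, 18, 215]], [[2, 139, 243], [6, 57, 126], [13, 23, 153], [9, 25, 143], [14, 20, 164], [11, 18, 199], [12, 18, 218]], [[4, 58, 229], [12, 19, 200], [10, 16, 239], [11, 20, 176], [12, 22, 152], [9, 16, 227], [12, 16, 233]], [[15, 21, 193], [8, 16, 233], [10, 18, 208], [10, 20, 195], [10, 22, 172], [11, 16, 228], [13, 15, 238]], [[15, 22, 213], [12, 24, 183], [10, 17, 226], [11, 15, 236], [12, 16, 232], [11, 16, 230], [14, 22, 198]], [[16, 20, 214], [16, 21, 209], [14, 20, 212], [14, 22, 199], [15, 22, 205], [14, 20, 215], [16, 20, 213]]]
```

View pics/c1.png

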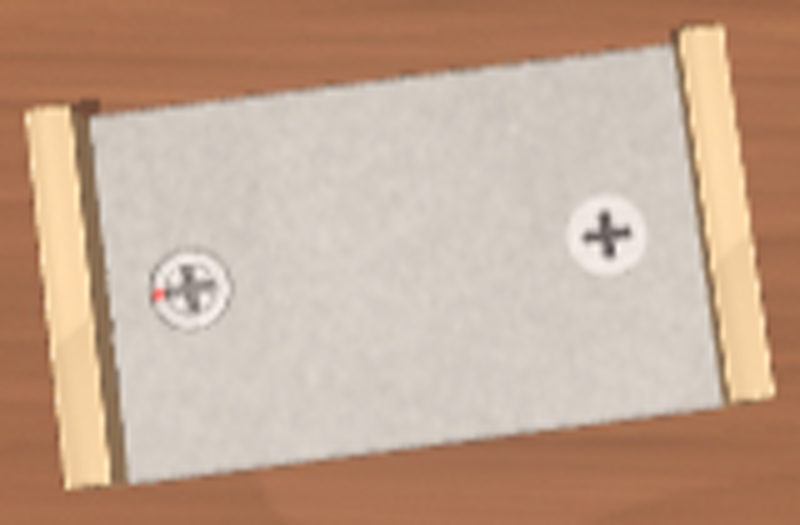

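View pics/c2.png

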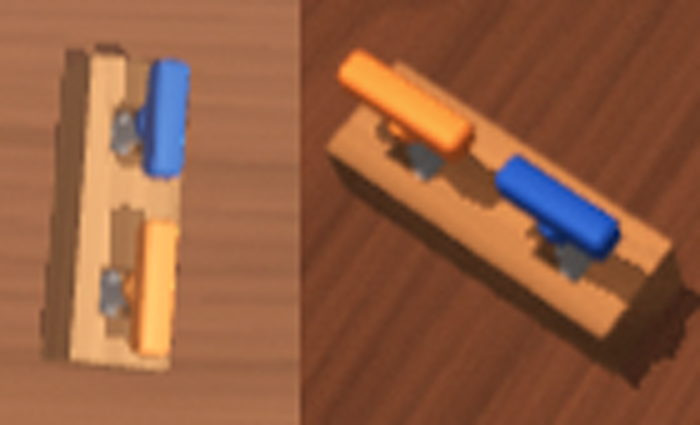

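Crop 1: the loose-leg cam is centred at crop (190,289), with its red arrow pointing left at the leg; board corners are at (90,118), (128,483), (678,45), (722,403). Crop 2: the orange bar is in the stand's lower hole (top view), the blue one in the upper.

Run:
```python
from h import *
T=cv2.imread("pics/top0.png")[:,:,::-1].copy(); S=cv2.imread("pics/scene0.png")[:,:,::-1].copy()
for n,im,b,s,h in(("top",T,(440,190,500,250),136,17),("scene",S,(190,295,260,340),150,14)):
    m=hsv(im,h,20,s,150,b); r=rect(m); print(n,m.sum(),r)
    bx=[ray(n,p,96)[:2] for p in cv2.boxPoints(r)]; print(np.round(bx,1),ray(n,r[0],96).round(1))
up=lambda u,v:((u+.5)/5-.5+205,(v+.5)/5-.5+140)
c=[ray("top",up(*p),34)[:2] for p in((90,118),(128,483),(722,403),(678,45))]
print(np.round(c,1)); cc=ray("top",up(190,289),34); print("cam",cc)
c=np.array(c); d=(c[0]+c[1]-c[2]-c[3])/2; print(np.linalg.norm(d),np.degrees(np.arctan2(d[1],d[0]))); e=c[1]-c[0]; print(np.linalg.norm(e),np.degrees(np.arctan2(e[1],e[0])))
m=(c[0]+c[1])/2; u=d/np.linalg.norm(d); print("cam from edge",m-40*u)
# dark cross scene centroid
print("cam proj scene",proj("scene",[cc[0],cc[1],34]))
```

```text
top 110 ((471.541015625, 217.0491943359375), (4.888929843902588, 24.263578414916992), 5.194429397583008)
[[ 473.7 -338.7]
 [ 530.1 -344.5]
 [ 529.4 -355.9]
 [ 473.  -350.1]] [ 501.5 -347.3   96. ]
scene 146 ((214.96153259277344, 314.30767822265625), (25.793560028076172, 5.547001838684082), 33.6900634765625)
[[ 476.  -350. ]
 [ 475.4 -338.6]
 [ 533.1 -343.4]
 [ 533.3 -354.6]] [ 504.7 -346.7   96. ]
[[620.1 245.9]
 [442.4 218.6]
 [489.1 -67.8]
 [666.  -42.4]]
cam [537.2411767  193.15266926  34.        ]
291.0592346548801 99.16474142585061
179.767955994338 -171.2439405828483
cam from edge [537.60747188 192.76980354]
cam proj scene [347.90873513 162.8191372 ]
```

```bash
python3 -m pendant '[[0.085,[0,0,0],[0,0,-0.187]],[0.085,[0,0,0],[0,0,-0.187]],[0.085,[0,0,0],[0,0,-0.187]],[0.085,[0,0,0],[0,0,-0.187]],[0.085,[0,0,0],[0,0,-0.187]],[0.085,[0,0,0],[0,0,-0.187]],[0.085,[0,0,0],[0,0,-0.187]],[0.085,[0,0,0],[0,0,-0.187]]]'; python3 -m pendant '[[0.085,[0,0,0],[0,0,-0.187]],[0.085,[0,0,0],[0,0,-0.187]],[0.085,[0,0,0],[0,0,-0.187]],[0.085,[0,0,0],[0,0,-0.187]],[0.085,[0,0,0],[0,0,-0.187]],[0.085,[0,0,0],[0,0,-0.187]],[0.085,[0,0,0],[0,0,-0.019]],[0.085,[0,0,0],[0,0,0]]]'; python3 -m pendant '[[0.085,[-0.035,0.020,0],[0,0,0]],[0.085,[-0.035,0.020,0.01],[0,0,0]],[0.085,[-0.035,0.020,0.01],[0,0,0]],[0.085,[-0.035,0.020,0.01],[0,0,0]],[0.085,[-0.035,0.020,0.01],[0,0,0]],[0.085,[-0.035,0.020,0.01],[0,0,0]],[0.085,[-0.035,0.020,0.01],[0,0,0]],[0.085,[-0.035,0.020,0],[0,0,0]]]'
```

```text
time: 1.1
ee_pos: [208.1, -481.6, 210.0]
tcp_rot: [180.0, -0.1, 109.4]
contact_force: [0.5, 0.2, -0.7]
opening: 85.2
gripper_force: 0.0
time: 2.1
ee_pos: [208.1, -481.8, 210.4]
tcp_rot: [180.0, -0.0, 174.3]
contact_force: [0.4, -0.4, 0.9]
opening: 85.3
gripper_force: 0.0
time: 3.1
ee_pos: [502.9, -348.6, 149.2]
tcp_rot: [179.9, -0.1, 174.3]
contact_force: [-0.0, -0.5, 0.2]
opening: 84.8
gripper_force: 0.0
```

```bash
python3 -m pendant '[[0.085,[0,0.0015,0.02],[0,0,0]],[0.085,[0,0,0.02],[0,0,0]],[0.085,[0,0,0.02],[0,0,0]],[0.085,[0,0,0.012],[0,0,0]],[0.085,[0,0,0.006],[0,0,0]],[0.085,[0,0,0],[0,0,0]],[0.085,[0,0,0],[0,0,0]],[0.085,[0,0,0],[0,0,0]]]'; python3 -m pendant '[[0.04,[0,0,0],[0,0,0]],[0.03,[0,0,0],[0,0,0]],[0.02,[0,0,0],[0,0,0]],[0.01,[0,0,0],[0,0,0]],[0.005,[0,0,0],[0,0,0]],[0.005,[0,0,0],[0,0,0]],[0.005,[0,0,0],[0,0,0]],[0.005,[0,0,0],[0,0,0]]]'; python3 -c "
from h import *
s=arm.snapshot('scene');t=arm.snapshot('top')
cv2.imwrite('pics/g.png',cv2.resize(np.hstack([t[150:260,425:515],s[260:370,170:280]]),None,fx=4,fy=4)[:,:,::-1]);print(arm.get_state())"
```

```text
time: 4.1
ee_pos: [503.0, -348.7, 73.7]
tcp_rot: [-179.9, 0.1, 174.4]
contact_force: [-0.1, 0.5, -0.4]
opening: 84.6
gripper_force: 0.0
time: 5.1
ee_pos: [502.6, -348.3, 72.9]
tcp_rot: [-180.0, 0.0, 174.5]
contact_force: [-0.3, 0.8, 1.3]
opening: 13.2
gripper_force: 58.7
{'time': 5.2, 'qpos': array([-4.10070673e+01,  1.62701672e+01,  5.22389696e+00,  7.89372370e+01,
        1.67426976e-03, -3.54585916e+01]), 'dq': array([-0.01382881, -0.03333448,  0.00765864,  0.02918058,  0.1275686 ,
       -0.00076185]), 'effort': array([-1.28456522e-01, -4.15493631e+01,  3.10507071e+01, -9.90075991e-02,
       -5.58083563e-02,  6.42881059e-04]), 'ee_pos': array([ 502.57591977, -348.32554743,   72.88231439]), 'tcp_rot': array([-1.79991796e+02,  1.44051614e-02,  1.74451526e+02]), 'contact_force': array([0.33210136, 0.8756661 , 1.4981708 ]), 'torque': array([ 0.02187466, -0.01331357, -0.00190802]), 'gripper_force': 58.711466090753675, 'opening': 12.994939178181818}
```

View pics/g.png

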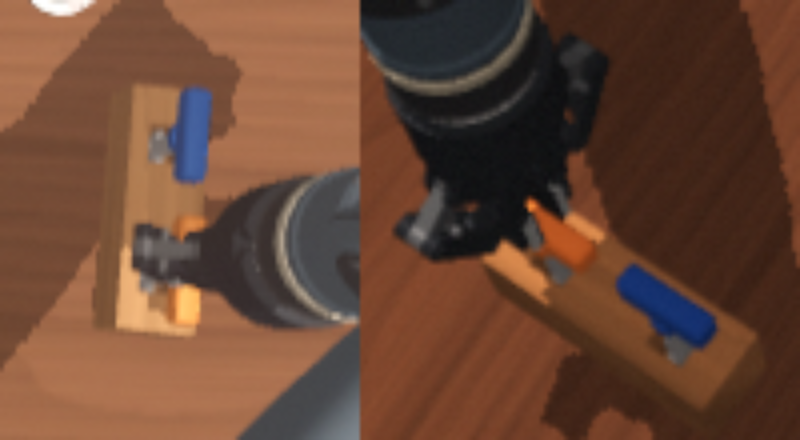

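The gripper holds the orange bar about mid-length (left crop ~(180,260)). Lift, then carry.

```bash
python3 -m pendant '[[0.005,[0,0,-0.01],[0,0,0]],[0.005,[0,0,-0.015],[0,0,0]],[0.005,[0,0,-0.02],[0,0,0]],[0.005,[0,0,-0.02],[0,0,0]],[0.005,[0,0,-0.02],[0,0,0]],[0.005,[0,0,-0.015],[0,0,0]],[0.005,[0,0,0],[0,0,0]],[0.005,[0,0,0],[0,0,0]]]'; python3 -m pendant '[[0.005,[0.001,0.014,0],[0,0,0]],[0.005,[0.001,0.03,0],[0,0,0]],[0.005,[0.001,0.035,0],[0,0,0]],[0.005,[0.001,0.037,0],[0,0,0]],[0.005,[0.001,0.037,0],[0,0,0]],[0.005,[0.001,0.037,0],[0,0,0]],[0.005,[0.001,0.037,0],[0,0,0]],[0.005,[0.001,0.037,0],[0,0,0]]]';  python3 -m pendant '[[0.005,[0.001,0.037,0],[0,0,0]],[0.005,[0.001,0.037,0],[0,0,0]],[0.005,[0.001,0.037,0],[0,0,0]],[0.005,[0.001,0.037,0],[0,0,0]],[0.005,[0.001,0.037,0],[0,0,0]],[0.005,[0.001,0.037,0],[0,0,0]],[0.005,[0.002,0.035,0],[0,0,0]],[0.005,[0.002,0.020,0],[0,0,0]]]';python3 -m pendant '[[0.005,[0,0,0],[0,0,-0.187]],[0.005,[0,0,0],[0,0,-0.187]],[0.005,[0,0,0],[0,0,-0.187]],[0.005,[0,0,0],[0,0,-0.187]],[0.005,[0,0,0],[0,0,-0.187]],[0.005,[0,0,0],[0,0,-0.187]],[0.005,[0,0,0],[0,0,-0.187]],[0.005,[0,0,0],[0,0,-0.187]]]'
```

```text
time: 6.2
ee_pos: [502.2, -348.1, 172.1]
tcp_rot: [180.0, -0.1, 174.5]
contact_force: [-0.8, 0.7, -0.2]
opening: 12.9
gripper_force: 58.7
time: 7.2
ee_pos: [519.0, -82.4, 171.8]
tcp_rot: [180.0, -0.1, 174.5]
contact_force: [-0.4, 0.2, -2.3]
opening: 12.8
gripper_force: 58.7
time: 8.2
ee_pos: [535.5, 193.9, 171.8]
tcp_rot: [-180.0, -0.1, 174.6]
contact_force: [0.7, -0.3, -0.6]
opening: 13.0
gripper_force: 58.7
time: 9.2
ee_pos: [536.1, 191.6, 172.2]
tcp_rot: [179.9, -0.0, -99.5]
contact_force: [-0.9, 0.5, -2.0]
opening: 13.0
gripper_force: 58.7
```

```bash
python3 -m pendant '[[0.005,[0,0,0.005],[0,0,-0.16]],[0.005,[0,0,0.012],[0,0,-0.163]],[0.005,[0,0,0.015],[0,0,0]],[0.005,[0,0,0.015],[0,0,0]],[0.005,[0,0,0.010],[0,0,0]],[0.005,[0,0,0.006],[0,0,0]],[0.005,[0,0,0],[0,0,0]],[0.005,[0,0,0],[0,0,0]]]'; python3 -c "
from h import *
s=arm.snapshot('scene');t=arm.snapshot('top')
for n in('top','scene'):
  K,R,tt=cam(n);print(n,(-R.T@tt).round(),proj(n,[537.4,193,34]),proj(n,[537.4,193,48]))
cv2.imwrite('pics/s1.png',s[:,:,::-1]);cv2.imwrite('pics/t1.png',t[:,:,::-1])
cv2.imwrite('pics/i.png',cv2.resize(np.hstack([t[150:230,205:285],s[120:200,310:390]]),None,fx=5,fy=5,interpolation=cv2.INTER_CUBIC)[:,:,::-1])"
```

```text
time: 10.2
ee_pos: [537.3, 192.0, 110.3]
tcp_rot: [-179.9, 0.0, -81.3]
contact_force: [0.0, 0.2, -0.9]
opening: 12.7
gripper_force: 58.7
top [ 432.   34. 1157.] [242.66586179 197.33704022] [241.86439502 196.77176169]
scene [ 923. -619. 1083.] [347.93574123 162.87885254] [348.0652117  159.43283735]
```

View pics/i.png

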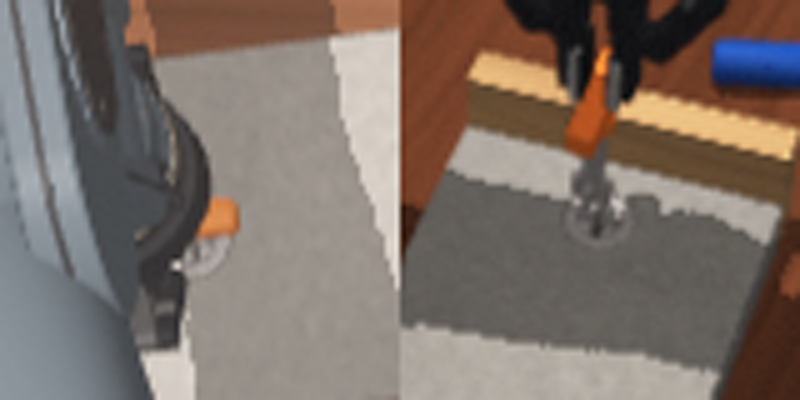

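Scene crop: the key hangs upright over the cam, its foot about crop (594,205), cam centre about (597,217). I'll compare the socket and key numerically.

Run:
```python
from h import *
T=cv2.imread("pics/top0.png"); S=cv2.imread("pics/scene0.png")
for n,im,c in(("top",T,(243,197)),("scene",S,(348,163))):
    g=cv2.cvtColor(im,cv2.COLOR_BGR2GRAY); k=np.zeros_like(g); x,y=c
    # dark cross pixels
    w=g[y-6:y+7,x-6:x+7].astype(float)
    d=np.clip(np.percentile(w,80)-w-15,0,None); yy,xx=np.mgrid[y-6:y+7,x-6:x+7]
    p=((d*xx).sum()/d.sum(),(d*yy).sum()/d.sum())
    print(n,p,ray(n,p,34).round(1)); print(w.astype(int))
S1=cv2.imread("pics/s1.png")[:,:,::-1].copy(); T1=cv2.imread("pics/t1.png")[:,:,::-1].copy()
st=arm.get_state(); e=st['ee_pos']; a=np.radians(99); u=np.array([np.cos(a),np.sin(a),0]); v=np.array([-u[1],u[0],0])
g=np.array([e[0],e[1],e[2]+14.1])
m=hsv(S1,8,20,150,80,(335,125,360,155)); print("s orange",cv2.boundingRect(m),[tuple(x[0]) for x in cv2.approxPolyDP(cv2.findContours(m,0,2)[0][0],1,True)])
print("pred near end corners",[proj("scene",g-32*u+8*i*v+9*j*np.array([0,0,1])).round(1) for i in(-1,1) for j in(-1,1)])
m=hsv(T1,12,20,100,120,(240,180,260,205)); print("t orange",[tuple(x[0]) for x in cv2.approxPolyDP(cv2.findContours(m,0,2)[0][0],1,True)])
print("pred",[proj("top",g-32*u+8*i*v+9*j*np.array([0,0,1])).round(1) for i in(-1,1) for j in(-1,1)])
```

```text
top (np.float64(242.4487074829932), np.float64(197.221768707483)) [537.7 193.5  34. ]
[[189 177 195 224 231 237 234 230 232 216 191 183 199]
 [180 207 232 227 226 222 223 222 223 233 227 203 187]
 [213 232 229 214 150 140 164 205 198 214 231 226 202]
 [221 231 210 230 152 134 163 231 232 196 227 228 227]
 [228 202 231 232 185 107 146 216 215 214 203 222 232]
 [230 180 220 222 174 122 145 162 160 144 144 208 230]
 [215 166 177 179 145 142 146 146 148 147 162 194 228]
 [162 110 147 147 159 136 147 158 193 192 183 211 230]
 [187 137 180 193 202 131 146 163 232 232 195 221 234]
 [215 193 201 231 232 169 134 146 227 220 207 226 237]
 [225 220 195 219 220 186 123 134 208 194 219 238 221]
 [211 225 221 200 197 187 170 164 208 221 236 232 180]
 [171 212 225 229 223 208 213 220 236 236 231 192 193]]
scene (np.float64(349.0160408312067), np.float64(162.72876412686838)) [539.7 194.8  34. ]
[[176 176 174 175 171 170 164 159 161 162 170 173 176]
 [173 170 167 157 151 157 157 135 122 130 156 160 174]
 [174 165 156 150 152 169 180 163 116 105 161 150 159]
 [174 150 158 188 185 177 169 153 118 111 1
[... 475 characters left out ...]
57 174 186 174 172 166 165 170]]
s orange (343, 125, 11, 27) [(np.int32(350), np.int32(125)), (np.int32(348), np.int32(136)), (np.int32(343), np.int32(144)), (np.int32(343), np.int32(149)), (np.int32(347), np.int32(151)), (np.int32(353), np.int32(144)), (np.int32(350), np.int32(141)), (np.int32(350), np.int32(135)), (np.int32(352), np.int32(130))]
pred near end corners [array([347.7, 151.9]), array([347.8, 147. ]), array([341.6, 150.3]), array([341.7, 145.5])]
t orange [(np.int32(247), np.int32(190)), (np.int32(245), np.int32(196)), (np.int32(252), np.int32(195)), (np.int32(252), np.int32(191))]
pred [array([251.8, 188.6]), array([250.9, 187.6]), array([252.6, 195.5]), array([251.7, 194.7])]
```

```bash
python3 -m pendant '[[0.005,[-0.0011,-0.0007,0],[0,0,0]],[0.005,[0,0,0.004],[0,0,0]],[0.005,[0,0,0.004],[0,0,0]],[0.005,[0,0,0.004],[0,0,0]],[0.005,[0,0,0.003],[0,0,0]],[0.005,[0,0,0.002],[0,0,0]],[0.005,[0,0,0.001],[0,0,0]],[0.005,[0,0,0],[0,0,0]]]'; python3 -c "
from station import arm
s=arm.get_state();print(s['contact_force'],s['torque'])"
```

```text
time: 11.3
ee_pos: [538.5, 193.4, 94.1]
tcp_rot: [-179.8, 0.0, -81.3]
contact_force: [-1.5, -0.2, 6.8]
opening: 12.7
gripper_force: 59.8
[-1.49424988 -0.16463753  6.77984809] [-0.0733346   0.41094845  0.00380024]
```

```bash
python3 -m pendant '[[0.005,[0,0,0.001],[0,0,0]],[0.005,[0,0,0.001],[0,0,0]],[0.005,[0,0,0],[0,0,0]],[0.005,[0,0,0],[0,0,0]],[0.005,[0,0,0],[0,0,0]],[0.005,[0,0,0],[0,0,0]],[0.005,[0,0,0],[0,0,0]],[0.005,[0,0,0],[0,0,0]]]'; python3 -c "
from station import arm
s=arm.get_state();print(s['contact_force'],s['torque'],s['ee_pos'],s['tcp_rot'])"
```

```text
time: 12.3
ee_pos: [539.4, 193.6, 93.9]
tcp_rot: [-179.7, 0.0, -81.3]
contact_force: [-1.6, -1.9, 10.9]
opening: 12.8
gripper_force: 60.5
[-1.64849165 -1.932786   10.85900927] [-0.13848132  0.62726729  0.02078856] [539.3581961  193.60667918  93.88267155] [-1.79654613e+02  2.64555778e-02 -8.13243370e+01]
```

```bash
python3 -m pendant '[[0.005,[0,0,-0.001],[0,0,0]],[0.005,[0,0.001,0],[0,0,0]],[0.005,[0,0.001,0],[0,0,0]],[0.005,[0,0,0],[0,0,0]],[0.005,[0,0,0],[0,0,0]],[0.005,[0,0,0],[0,0,0]],[0.005,[0,0,0],[0,0,0]],[0.005,[0,0,0],[0,0,0]]]'; python3 -c "
from h import *
s=arm.get_state();print(s['contact_force'],s['torque'],s['ee_pos'],s['tcp_rot'])
im=arm.snapshot('scene');cv2.imwrite('pics/s2.png',im[:,:,::-1])
t=arm.snapshot('top')
cv2.imwrite('pics/j.png',cv2.resize(np.hstack([im[130:180,325:375],t[175:225,220:270]]),None,fx=8,fy=8,interpolation=cv2.INTER_CUBIC)[:,:,::-1])"
```

```text
time: 13.3
ee_pos: [537.5, 193.3, 94.1]
tcp_rot: [-179.7, 0.0, -81.3]
contact_force: [-0.2, 0.7, 8.6]
opening: 12.5
gripper_force: 60.1
[-0.23780352  0.71245509  8.57578274] [-0.04882275  0.19808031  0.03909406] [537.54917172 193.31652918  94.05347428] [-1.79656114e+02  2.19570917e-02 -8.13223991e+01]
```

View pics/j.png

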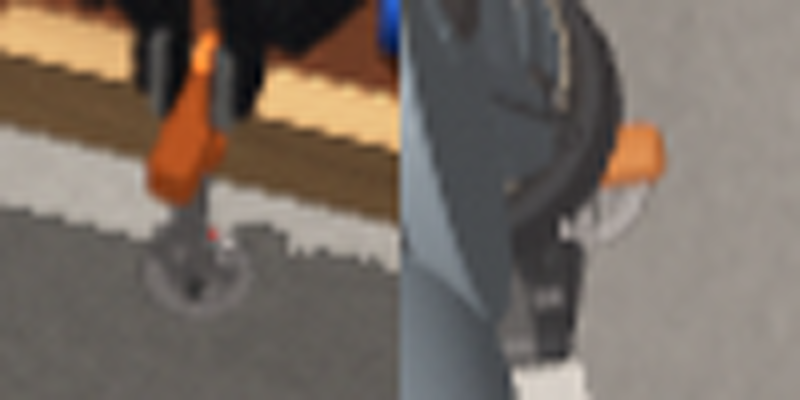

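Run:
```python
from h import *
S=cv2.imread("pics/s2.png"); g=cv2.cvtColor(S,cv2.COLOR_BGR2GRAY)
print("cols",list(range(340,360)))
for r in range(150,170): print(r,g[r,340:360])
J=np.array([proj("scene",[537.4+a,193+b,34])-proj("scene",[537.4,193,34]) for a,b in((1,0),(0,1))]);print(J)
print([proj("scene",[537.4,193,z]).round(2) for z in(22,34,50,70)])
```

```text
cols [340, 341, 342, 343, 344, 345, 346, 347, 348, 349, 350, 351, 352, 353, 354, 355, 356, 357, 358, 359]
150 [174 166 150 104  97 106 108 109 107  89  73  74  75  80  80  79  80  79
  80  80]
151 [174 177 178 115  88  95 102 107  99  78  77  77  80  82  79  82  80  82
  81  78]
152 [173 173 177 111  76  77  82  89  82  73  75  98 116 110  88  80  78  79
  77  81]
153 [172 170 173 119  80  79  77  79  75  73  74 139 169 162 129 119 119 112
  89  80]
154 [171 171 176 152 113  88  76  76  74  74  75 159 174 171 169 171 171 164
 132 122]
155 [174 174 173 177 159 133  94  79  73  76  74 152 170 171 173 171 172 174
 174 174]
156 [180 177 177 178 177 175 119  83  78  78  78 152 169 173 175 174 175 174
 173 172]
157 [178 176 176 176 166 158 111  81  75  78  91 149 168 173 163 158 155 152
 152 167]
158 [155 169 172 170 127 105  83  78  77  74  83 122 156 158 117 100  96  95
  92 141]
159 [ 97 143 153 149 103  87  78  75  77  76  83 100 144 144 109  92  95  94
  95  97]
160 [ 97  97  97  90  82  78  82  84  81  77  87  99 129 170 121  87  88  95
  99 100]
161 [ 98  97  94  88  77  78  86  97 
[... 201 characters left out ...]
 107  95  90
  94  96]
164 [ 95  94  86 105 109 100  82  78  70  67  79  85  82  77  89 107 105  90
  94  93]
165 [ 95  95  90 102 110 106  90  82  64  53  69  94  91  86 100 111  97  94
  90  94]
166 [ 94  91  93  92 105 111 103  91  65  52  88 105  96 101 109 108  97  96
  94  96]
167 [ 96  96  93  88  98 106 111 103  85  76  94 103 101 108 110 100  96  97
  98  98]
168 [ 96  96  94  94  92  96 105 107 106 112 108 109 107 102 101  98  97  97
  97  96]
169 [ 97  97  95  97  95  94  93  94 101 106 104 103  98  93  94  94  94  96
  94  95]
[[ 0.33390494  0.1338207 ]
 [ 0.17031758 -0.25189834]]
[array([347.83, 165.79]), array([347.94, 162.88]), array([348.08, 158.94]), array([348.27, 153.9 ])]
```

In the picture the foot sits about 1 px left of the cam centre (scene crop: foot x≈188, cam x≈198), so the cam lies a few mm towards +x. I also suspect the cross is turned relative to the board; I'll measure its angle.

Run:
```python
from h import *
for n,f,c0 in(("top","pics/top0.png",(242.6,197.3)),("scene","pics/scene0.png",(349.3,162.6))):
    g=cv2.cvtColor(cv2.imread(f),cv2.COLOR_BGR2GRAY)
    c=np.array(c0)
    for it in range(4):
        X0=ray(n,c,34)[:2]
        # warp to world grid 0.5mm
        yy,xx=np.mgrid[-16:16.1:.5,-16:16.1:.5]
        P=np.array([proj(n,[X0[0]+a,X0[1]+b,34]) for a,b in zip(xx.ravel(),yy.ravel())]).astype(np.float32).reshape(*xx.shape,2)
        w=cv2.remap(g,P[...,0],P[...,1],cv2.INTER_CUBIC).astype(float)
        r=np.hypot(xx,yy); d=np.clip(np.percentile(w[r<12.5],70)-w,0,None)*(r<13)
        c=proj(n,[X0[0]+(d*xx).sum()/d.sum(),X0[1]+(d*yy).sum()/d.sum(),34])
    q=d*(r>3)*(r<12); z=(q*np.exp(4j*np.arctan2(yy,xx))).sum()
    a=np.degrees(np.angle(z))/4; print(n,c,X0.round(1),"slot angle mod90",a%90, abs(z)/q.sum())
    th=np.radians(np.arange(0,360,1.)); 
T=cv2.imread("pics/top0.png")[:,:,::-1].astype(int); red=T[...,0]-T[...,1]; w=red[190:206,230:242]; w=np.clip(w-40,0,None);yy,xx=np.mgrid[190:206,230:242]
p=((w*xx).sum()/w.sum(),(w*yy).sum()/w.sum()); A=ray("top",p,34); C=ray("top",(242.55,197.25),34); print("arrow",p,np.degrees(np.arctan2(*(A-C)[[1,0]])))
```

```text
Traceback (most recent call last):
  File "h.py", line 10, in proj
    K,R,t=cam(n); q=K@(R@np.array(p,float)+t); return q[:2]/q[2]
          ~~~^^^
  File "h.py", line 4, in cam
    c=arm.camera_info(n); K=np.array([[c['fx'],0,c['cx']],[0,c['fy'],c['cy']],[0,0,1]])
ValueError: time passes only in moves, steps and waits
```

```bash
sed -i 's/^import numpy/import functools, numpy/; s/^def cam/@functools.lru_cache(None)\ndef cam/' h.py; sed -i '1s/functools, numpy as np/numpy as np, functools/' h.py; head -1 h.py
python3 - <<'E'
from h import *
for n,f,c0 in(("top","pics/top0.png",(242.6,197.3)),("scene","pics/scene0.png",(349.3,162.6))):
    g=cv2.cvtColor(cv2.imread(f),cv2.COLOR_BGR2GRAY)
    c=np.array(c0)
    for it in range(4):
        X0=ray(n,c,34)[:2]
        yy,xx=np.mgrid[-16:16.1:.5,-16:16.1:.5]
        P=np.array([proj(n,[X0[0]+a,X0[1]+b,34]) for a,b in zip(xx.ravel(),yy.ravel())]).astype(np.float32).reshape(*xx.shape,2)
        w=cv2.remap(g,P[...,0],P[...,1],cv2.INTER_CUBIC).astype(float)
        r=np.hypot(xx,yy); d=np.clip(np.percentile(w[r<12.5],70)-w,0,None)*(r<13)
        c=proj(n,[X0[0]+(d*xx).sum()/d.sum(),X0[1]+(d*yy).sum()/d.sum(),34])
    q=d*(r>3)*(r<12); z=(q*np.exp(4j*np.arctan2(yy,xx))).sum()
    a=np.degrees(np.angle(z))/4; print(n,c,X0.round(1),"slot angle mod90",a%90, abs(z)/q.sum())
T=cv2.imread("pics/top0.png")[:,:,::-1].astype(int); red=T[...,0]-T[...,1]; w=red[190:206,230:242]; w=np.clip(w-40,0,None);yy,xx=np.mgrid[190:206,230:242]
p=((w*xx).sum()/w.sum(),(w*yy).sum()/w.sum()); A=ray("top",p,34); C=ray("top",(242.55,197.25),34); print("arrow",p,np.degrees(np.arctan2(*(A-C)[[1,0]])))
E
```

```text
import numpy as np, functools, cv2
top [242.37056951 197.33302614] [537.4 193.7] slot angle mod90 12.71879567491011 0.5274816700300327
scene [349.51360577 163.45800108] [542.  193.2] slot angle mod90 13.254595084518304 0.4710456745730242
arrow (np.float64(236.30526315789473), np.float64(198.47719298245613)) 102.96351237988708
```

Three measures agree: the cross stands at 13°, not 9°. Lift, turn by +4°, shift slightly and press again.

```bash
python3 -m pendant '[[0.005,[0,0,-0.004],[0,0,0]],[0.005,[0,0,-0.002],[0,0,0]],[0.005,[0,-0.001,0],[0,0,-0.073]],[0.005,[0,0,0.002],[0,0,0]],[0.005,[0,0,0.002],[0,0,0]],[0.005,[0,0,0.001],[0,0,0]],[0.005,[0,0,0],[0,0,0]],[0.005,[0,0,0],[0,0,0]]]'; python3 -c "
from station import arm
s=arm.get_state();print(s['contact_force'],s['torque'],s['ee_pos'],s['tcp_rot'])"
```

```text
time: 14.4
ee_pos: [537.5, 193.2, 94.1]
tcp_rot: [-179.8, -0.0, -77.2]
contact_force: [0.1, -0.7, 7.9]
opening: 12.8
gripper_force: 60.0
[ 0.10205777 -0.68649628  7.88454764] [-0.06934667  0.28954034 -0.00523815] [537.54773397 193.24548007  94.0811891 ] [-1.79798079e+02 -1.43957134e-03 -7.72028680e+01]
```

```bash
python3 -m pendant '[[0.005,[0,-0.0007,0],[0,0,0]],[0.005,[0,0,0],[0,0,0]],[0.005,[0,-0.0007,0],[0,0,0]],[0.005,[0,0,0],[0,0,0]],[0.005,[0,0,0],[0,0,0]],[0.005,[0,0,0],[0,0,0]],[0.005,[0,0,0],[0,0,0]],[0.005,[0,0,0],[0,0,0]]]';python3 -m pendant '[[0.005,[0,-0.0007,0],[0,0,0]],[0.005,[0,0,0],[0,0,0]],[0.005,[0,-0.0007,0],[0,0,0]],[0.005,[0,0,0],[0,0,0]],[0.005,[0,0,0],[0,0,0]],[0.005,[0,0,0],[0,0,0]],[0.005,[0,0,0],[0,0,0]],[0.005,[0,0,0],[0,0,0]]]'
```

```text
time: 15.4
ee_pos: [538.4, 193.5, 94.0]
tcp_rot: [-179.9, -0.0, -77.2]
contact_force: [-0.8, -0.3, 7.9]
opening: 12.9
gripper_force: 60.0
time: 16.4
ee_pos: [539.4, 193.7, 94.0]
tcp_rot: [-179.9, -0.0, -77.2]
contact_force: [-2.4, -0.8, 7.7]
opening: 12.9
gripper_force: 59.9
```

```bash
python3 -m pendant '[[0.005,[0.001,0,-0.005],[0,0,0]],[0.005,[0,0,0],[0,0,0]],[0.005,[0,0,0.003],[0,0,0]],[0.005,[0,0,0.002],[0,0,0]],[0.005,[0,0,0],[0,0,0]],[0.005,[0,0,0],[0,0,0]],[0.005,[0,0,0],[0,0,0]],[0.005,[0,0,0],[0,0,0]]]';python3 -m pendant '[[0.005,[0.0007,0,0],[0,0,0]],[0.005,[0,0,0],[0,0,0]],[0.005,[0.0007,0,0],[0,0,0]],[0.005,[0,0,0],[0,0,0]],[0.005,[0,0,0],[0,0,0]],[0.005,[0,0,0],[0,0,0]],[0.005,[0,0,0],[0,0,0]],[0.005,[0,0,0],[0,0,0]]]'; python3 -c "
from h import *
im=arm.snapshot('scene');cv2.imwrite('pics/s3.png',im[:,:,::-1])
cv2.imwrite('pics/k.png',cv2.resize(im[140:180,325:375],None,fx=12,fy=12,interpolation=cv2.INTER_CUBIC)[:,:,::-1])"
```

```text
time: 17.4
ee_pos: [539.3, 192.6, 91.6]
tcp_rot: [180.0, 0.0, -77.1]
contact_force: [0.2, -0.2, -1.4]
opening: 12.5
gripper_force: 58.8
time: 18.4
ee_pos: [539.7, 191.3, 91.7]
tcp_rot: [-180.0, 0.0, -77.1]
contact_force: [1.7, 1.5, -1.4]
opening: 12.8
gripper_force: 58.8
```

View pics/k.png

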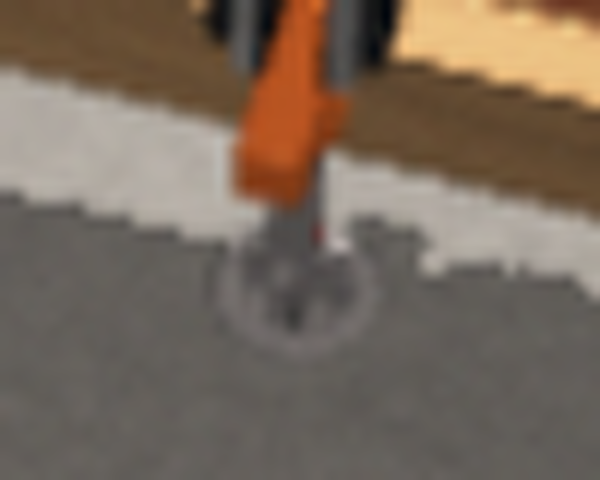

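The foot now sits in the socket (TCP dropped to 91.6 mm with no force; blades concentric with the cam at crop (298,285)). Undo the last slide and push down.

```bash
python3 -m pendant '[[0.005,[-0.0013,0,0],[0,0,0]],[0.005,[0,0,0.002],[0,0,0]],[0.005,[0,0,0.002],[0,0,0]],[0.005,[0,0,0.002],[0,0,0]],[0.005,[0,0,0.002],[0,0,0]],[0.005,[0,0,0.001],[0,0,0]],[0.005,[0,0,0],[0,0,0]],[0.005,[0,0,0],[0,0,0]]]'; python3 -c "
from station import arm
s=arm.get_state();print(s['contact_force'],s['torque'],s['ee_pos'],s['tcp_rot'])"
```

```text
time: 19.45
ee_pos: [539.5, 192.6, 82.9]
tcp_rot: [-180.0, -0.0, -77.1]
contact_force: [1.5, 0.7, 0.4]
opening: 12.3
gripper_force: 59.0
[1.48878035 0.67180436 0.39335163] [ 0.20396991 -0.44755409  0.01821264] [539.50353732 192.56583843  82.85211971] [-1.79981684e+02 -8.02410788e-04 -7.71419015e+01]
```

```bash
python3 -m pendant '[[0.005,[0,0,0.001],[0,0,0]],[0.005,[0,0,0.001],[0,0,0]],[0.005,[0,0,0],[0,0,0]],[0.005,[0,0,0],[0,0,0]],[0.005,[0,0,0],[0,0,0]],[0.005,[0,0,0],[0,0,0]],[0.005,[0,0,0],[0,0,0]],[0.005,[0,0,0],[0,0,0]]]'; python3 -m pendant '[[0.005,[0,0,0],[0,0,0.12]],[0.005,[0,0,0],[0,0,0.12]],[0.005,[0,0,0],[0,0,0.12]],[0.005,[0,0,0],[0,0,0.12]],[0.005,[0,0,0],[0,0,0.12]],[0.005,[0,0,0],[0,0,0.12]],[0.005,[0,0,0],[0,0,0.12]],[0.005,[0,0,0],[0,0,0.12]]]'; python3 -c "
from station import arm
s=arm.get_state();print(s['contact_force'],s['torque'])"
```

```text
time: 20.45
ee_pos: [540.3, 192.8, 82.7]
tcp_rot: [-179.8, 0.0, -77.1]
contact_force: [1.8, 0.9, 6.3]
opening: 12.7
gripper_force: 60.0
time: 21.45
ee_pos: [540.0, 192.7, 82.7]
tcp_rot: [-179.9, 0.1, -132.3]
contact_force: [-0.7, 0.9, 7.3]
opening: 12.9
gripper_force: 60.1
[-0.72541495  0.8881122   7.30564403] [0.06779798 0.00283399 0.13187853]
```

```bash
python3 -m pendant '[[0.005,[0,0,0],[0,0,0.08]],[0.005,[0,0,0],[0,0,0.08]],[0.005,[0,0,0],[0,0,0.08]],[0.005,[0,0,0],[0,0,0.08]],[0.005,[0,0,0],[0,0,0.05]],[0.005,[0,0,0],[0,0,0]],[0.005,[0,0,0],[0,0,0]],[0.005,[0,0,0],[0,0,0]]]'; python3 -c "
from station import arm
s=arm.get_state();print(s['contact_force'],s['torque'])"; python3 -m pendant '[[0.005,[0,0,0],[0,0,0.04]],[0.005,[0,0,0],[0,0,0.04]],[0.005,[0,0,0],[0,0,0.02]],[0.005,[0,0,0],[0,0,0]],[0.005,[0,0,0],[0,0,0]],[0.005,[0,0,0],[0,0,0]],[0.005,[0,0,0],[0,0,0]],[0.005,[0,0,0],[0,0,0]]]'; python3 -c "
from station import arm
s=arm.get_state();print(s['contact_force'],s['torque'])"
```

```text
time: 22.45
ee_pos: [539.8, 192.7, 82.7]
tcp_rot: [-180.0, 0.1, -153.3]
contact_force: [-0.3, -0.4, 7.1]
opening: 12.7
gripper_force: 60.1
[-0.31083492 -0.44893186  7.05740458] [0.06507417 0.14644755 0.03957405]
time: 23.45
ee_pos: [539.8, 192.7, 82.7]
tcp_rot: [-180.0, 0.1, -159.1]
contact_force: [-2.0, 0.6, 6.9]
opening: 12.8
gripper_force: 60.1
[-1.98742269  0.58259759  6.9362639 ] [0.08383326 0.16277054 0.08535232]
```

```bash
cat > chk.py <<'E'
import sys
from station import arm
s=arm.get_state(); m=s['torque'][2]; print(s['torque'].round(3),s['contact_force'].round(1)); sys.exit(m>float(sys.argv[1]))
E
python3 -m pendant '[[0.005,[0,0,0],[0,0,0.04]],[0.005,[0,0,0],[0,0,0.04]],[0.005,[0,0,0],[0,0,0.02]],[0.005,[0,0,0],[0,0,0]],[0.005,[0,0,0],[0,0,0]],[0.005,[0,0,0],[0,0,0]],[0.005,[0,0,0],[0,0,0]],[0.005,[0,0,0],[0,0,0]]]' && python3 chk.py 0.13 && python3 -m pendant '[[0.005,[0,0,0],[0,0,0.04]],[0.005,[0,0,0],[0,0,0.04]],[0.005,[0,0,0],[0,0,0.02]],[0.005,[0,0,0],[0,0,0]],[0.005,[0,0,0],[0,0,0]],[0.005,[0,0,0],[0,0,0]],[0.005,[0,0,0],[0,0,0]],[0.005,[0,0,0],[0,0,0]]]' && python3 chk.py 0.13 && python3 -m pendant '[[0.005,[0,0,0],[0,0,0.04]],[0.005,[0,0,0],[0,0,0.04]],[0.005,[0,0,0],[0,0,0.02]],[0.005,[0,0,0],[0,0,0]],[0.005,[0,0,0],[0,0,0]],[0.005,[0,0,0],[0,0,0]],[0.005,[0,0,0],[0,0,0]],[0.005,[0,0,0],[0,0,0]]]' && python3 chk.py 0.13
```

```text
time: 24.45
ee_pos: [539.7, 192.7, 82.7]
tcp_rot: [-180.0, 0.1, -164.8]
contact_force: [-0.8, 1.2, 7.2]
opening: 12.5
gripper_force: 60.2
[0.104 0.159 0.084] [-0.8  1.2  7.2]False
```

```bash
sed -i 's/sys.exit(m>\(.*\))$/sys.exit(int(m>\1))/' chk.py
python3 -m pendant '[[0.005,[0,0,0],[0,0,0.04]],[0.005,[0,0,0],[0,0,0.04]],[0.005,[0,0,0],[0,0,0.02]],[0.005,[0,0,0],[0,0,0]],[0.005,[0,0,0],[0,0,0]],[0.005,[0,0,0],[0,0,0]],[0.005,[0,0,0],[0,0,0]],[0.005,[0,0,0],[0,0,0]]]' && python3 chk.py 0.13 && python3 -m pendant '[[0.005,[0,0,0],[0,0,0.04]],[0.005,[0,0,0],[0,0,0.04]],[0.005,[0,0,0],[0,0,0.02]],[0.005,[0,0,0],[0,0,0]],[0.005,[0,0,0],[0,0,0]],[0.005,[0,0,0],[0,0,0]],[0.005,[0,0,0],[0,0,0]],[0.005,[0,0,0],[0,0,0]]]' && python3 chk.py 0.13 && python3 -m pendant '[[0.005,[0,0,0],[0,0,0.04]],[0.005,[0,0,0],[0,0,0.04]],[0.005,[0,0,0],[0,0,0.02]],[0.005,[0,0,0],[0,0,0]],[0.005,[0,0,0],[0,0,0]],[0.005,[0,0,0],[0,0,0]],[0.005,[0,0,0],[0,0,0]],[0.005,[0,0,0],[0,0,0]]]' && python3 chk.py 0.13
```

```text
time: 25.45
ee_pos: [539.7, 192.7, 82.7]
tcp_rot: [180.0, 0.1, -170.5]
contact_force: [-1.6, 0.1, 7.6]
opening: 12.4
gripper_force: 60.2
[0.113 0.172 0.129] [-1.6  0.1  7.6]
time: 26.45
ee_pos: [539.6, 192.7, 82.7]
tcp_rot: [180.0, 0.1, -176.2]
contact_force: [-0.4, -0.0, 7.6]
opening: 12.5
gripper_force: 60.2
[0.044 0.199 0.111] [-0.4 -0.   7.6]
time: 27.45
ee_pos: [539.6, 192.7, 82.7]
tcp_rot: [180.0, 0.1, 178.0]
contact_force: [-0.3, 0.1, 7.9]
opening: 12.9
gripper_force: 60.2
[0.102 0.222 0.185] [-0.3  0.1  7.9]
```

```bash
python3 -m pendant '[[0.005,[0,0,0],[0,0,0.03]],[0.005,[0,0,0],[0,0,0.02]],[0.005,[0,0,0],[0,0,0]],[0.005,[0,0,0],[0,0,0]],[0.005,[0,0,0],[0,0,0]],[0.005,[0,0,0],[0,0,0]],[0.005,[0,0,0],[0,0,0]],[0.005,[0,0,0],[0,0,0]]]' && python3 chk.py 0.13
```

```text
time: 28.45
ee_pos: [539.5, 192.8, 82.7]
tcp_rot: [180.0, 0.1, 175.2]
contact_force: [-1.4, -0.3, 8.0]
opening: 13.0
gripper_force: 60.3
[0.081 0.319 0.222] [-1.4 -0.3  8. ]
```

```bash
python3 -m pendant '[[0.005,[0,0,0],[0,0,0.02]],[0.005,[0,0,0],[0,0,0.01]],[0.005,[0,0,0],[0,0,0]],[0.005,[0,0,0],[0,0,0]],[0.005,[0,0,0],[0,0,0]],[0.005,[0,0,0],[0,0,0]],[0.005,[0,0,0],[0,0,0]],[0.005,[0,0,0],[0,0,0]]]' && python3 chk.py 0.13
```

```text
time: 29.45
ee_pos: [539.4, 192.8, 82.7]
tcp_rot: [180.0, 0.1, 173.5]
contact_force: [-1.7, -0.3, 7.1]
opening: 13.1
gripper_force: 60.3
[0.102 0.297 0.264] [-1.7 -0.3  7.1]
```

```bash
python3 -m pendant '[[0.005,[0,0,0],[0,0,0.02]],[0.005,[0,0,0],[0,0,0]],[0.005,[0,0,0],[0,0,0]],[0.005,[0,0,0],[0,0,0]],[0.005,[0,0,0],[0,0,0]],[0.005,[0,0,0],[0,0,0]],[0.005,[0,0,0],[0,0,0]],[0.005,[0,0,0],[0,0,0]]]' && python3 chk.py 0.13; sleep 0; python3 -m pendant '[[0.005,[0,0,0],[0,0,0]],[0.005,[0,0,0],[0,0,0]],[0.005,[0,0,0],[0,0,0]],[0.005,[0,0,0],[0,0,0]],[0.005,[0,0,0],[0,0,0]],[0.005,[0,0,0],[0,0,0]],[0.005,[0,0,0],[0,0,0]],[0.005,[0,0,0],[0,0,0]]]' && python3 chk.py 0.13
```

```text
time: 30.45
ee_pos: [539.4, 192.8, 82.7]
tcp_rot: [180.0, 0.1, 172.3]
contact_force: [-1.4, 0.8, 8.6]
opening: 12.8
gripper_force: 60.4
[0.039 0.216 0.269] [-1.4  0.8  8.6]
time: 31.45
ee_pos: [539.4, 192.8, 82.7]
tcp_rot: [180.0, 0.1, 172.3]
contact_force: [-1.3, 0.7, 7.4]
opening: 12.8
gripper_force: 60.4
[0.05  0.247 0.269] [-1.3  0.7  7.4]
```

```bash
python3 -m pendant '[[0.005,[0,0,-0.002],[0,0,0]],[0.005,[0,0,0],[0,0,0]],[0.03,[0,0,0],[0,0,0]],[0.05,[0,0,0],[0,0,0]],[0.07,[0,0,0],[0,0,0]],[0.085,[0,0,0],[0,0,0]],[0.085,[0,0,0],[0,0,0]],[0.085,[0,0,0],[0,0,0]]]'; python3 -m pendant '[[0.085,[0,0,-0.005],[0,0,0]],[0.085,[0,0,-0.01],[0,0,0]],[0.085,[0,0,-0.02],[0,0,0]],[0.085,[0,0,-0.03],[0,0,0]],[0.085,[0,0,-0.04],[0,0,0]],[0.085,[0,0,-0.03],[0,0,0]],[0.085,[0,0,-0.02],[0,0,0]],[0.085,[0,0,0],[0,0,0]]]'; python3 -c "
from h import *
im=arm.snapshot('scene');t=arm.snapshot('top')
cv2.imwrite('pics/f.png',cv2.resize(np.hstack([im[110:230,270:400],t[140:260,200:330]]),None,fx=3,fy=3,interpolation=cv2.INTER_CUBIC)[:,:,::-1])"
```

```text
time: 32.45
ee_pos: [539.4, 192.5, 82.8]
tcp_rot: [-180.0, 0.0, 172.3]
contact_force: [0.4, -0.1, -0.0]
opening: 84.8
gripper_force: 0.0
time: 33.45
ee_pos: [540.8, 192.9, 240.9]
tcp_rot: [179.9, 0.3, 172.3]
contact_force: [0.4, -0.1, 0.3]
opening: 85.0
gripper_force: 0.0
```

View pics/f.png

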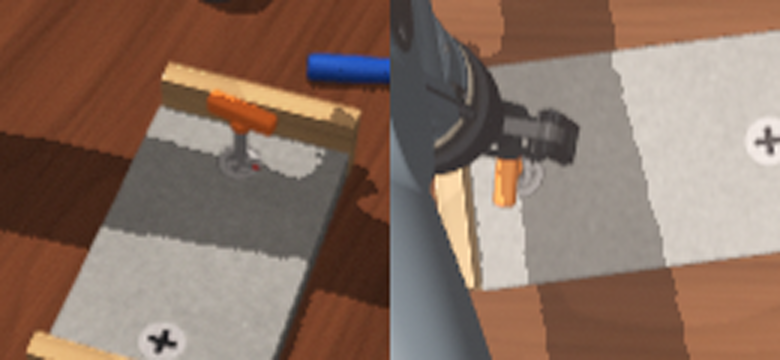

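The key stands upright in the cam (scene crop (238,130)), the red arrow has turned round to (255,167), and in the top crop the leg lies against the board with no gap at (475,240). The gripper is clear, so I'll hand in.

```bash
python3 -c "
from station import arm
print(arm.close_job())"
```

```text
the job is handed in; nothing more can be done
None
```

I handed the job in at about 33 s: the orange key stands fully seated in the cam, turned clockwise until it held at about 0.27 N m, with the leg drawn up against the board and the gripper let go and clear.

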